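Shift the coil winder's gear lever

ROBOT

A 6-joint arm with a two-finger parallel gripper is mounted at the origin on the work surface. World frame = base frame: x ahead of the robot, y to its left, z up, the work surface at z = 0. Lengths are in m, angles in rad, forces in N, time in s.
With the tool pointing down it reaches from about 0.3 to 1 m from the base axis. Payload 5.1 kg.
Tool frame: the origin (TCP) lies midway between the tips of the shut fingers; the grasp point (between the pads) lies 19 mm behind it (robot.pinch_z is the z of the grasp point in the tool frame, in m); z points along the fingers, y is the line along which they close (so a half turn about z gives the same grasp; the last joint's range is limited). The gripper opens to 95 mm and grips with 3 to 60 N. Pads are 20 mm wide; open, the fingers measure 119 mm over their backs; the gripper's body (75 mm by 180 mm) begins 59 mm behind the grasp point.
Start: joints at [-1.429, 0.124, 1.65, -0, 1.367, -0.083], TCP at [0.145, -0.634, 0.185] pointing down, gripper open.
Joint ranges: [-2.61, 2.61], [-1.02, 2.33], [0.03, 2.71], [-1.35, 4.49], [0.32, 2.68], [-2.91, 2.91]. Speed limits (rad/s): [2.57, 2.57, 3.14, 3.14, 3.14, 3.14].

INTERFACE

Orientations are given as a rotation vector (axis times angle).
In Python, from workcell import robot, viewer gives the robot as it stands. The module is installed in compiled form; this text tells all that it offers.
- The arm moves only by the tool arm_command, never from a script. Its argument "plan" is a list that holds one entry, the list of rows, each a list of 5 numbers: the gripper command: -1 is fully open, 1 is shut, values between are in proportion, then the shift along the tool's x, y, z in m, then the turn about the tool's z in degrees. A call has exactly 10 rows; each row shifts and turns the commanded pose from where the row before left it, along the tool's axes as they then stand; what a row does not reach is not made up. A row lasts 1/10 s, in which the tool goes at most 50 mm and 8.59 degrees, less where a joint would pass 70% of its speed; a pose out of reach is approached as far as the arm can. A call is refused whole if a number of a shift passes 0.05 or a number of a turn 8.59, either way. A call with a gripper value outside its range is refused whole. The fingers move at their own pace and stop on an object; "squeeze" is the grip in N (left out, the last holds). Time passes only in rows, so rows that do not move let the fingers close, or fill a call up. It gives the time, the measured TCP pose, the force, the opening and the grip force at its end, in the units of the state.
- robot.get_obs(): the state, without advancing time (a new reading comes with each control period).
- viewer.get_image(name): name is "side" or "top"; returns the picture (480x640x3 uint8, blue, green, red); there is no depth.
- viewer.calibration(name): a dict with "fx", "fy", "cx", "cy" (pixels), "extrinsics" (4x4, takes a point from world to camera coordinates). Camera axes: x right, y down, z forward; pixel columns grow to the right and rows downward; lengths in m; the calibration is good to about 2 mm. A picture is of the moment at which its call begins. calibration takes no time and is no camera call.
- robot.hand_in(): hands the job in; it is judged then, once.
The state is a dict: "t": time; "joints": joint angles; "qvel": joint speeds; "tau": joint torques, N m; "eef_pos": TCP position; "eef_rot": TCP orientation; "wrist_force": force on the tool from outside, world axes, zero at the start; "moment": the same for the moment, N m; "finger_gap": opening from 0.0 (shut) to 1.0 (fully open); "finger_force": force on a finger pad.
Only numpy, scipy, OpenCV 4.12 (cv2) and the standard library are available. Lean on these libraries where they do the work, as an engineer would, in place of code of your own. Each camera call takes 0.05 s, during which the arm holds its last target. There are 200 camera calls.

TASK

Change the speed of the bench coil winder: push its gear lever through the H-shaped gate and fully home into the slot marked with the round disc. Only push the lever with the fingers from outside, never get its ball between the fingers, and leave the loose things around the winder where they are. Finish with the hand clear of everything.

Things in the scene. Friction and masses are not known exactly. Their poses are not given: they have to be found in the camera images.
- winder: the coil winder: a grey gearbox fixed to the bench, housing 150 x 150 mm, top at 92 mm, motor drum on its left (+y) side, copper bobbin on its right (-y) side. Origin: centre of its underside, on the bench. x is 'fore' (away from the robot at yaw 0), y left, z up. It stands at a different place and yaw (up to 0.5 rad) each time
- gate (a point): centre of the gate plate's upper face, 92 mm above the winder's origin, same axes. The plate (aluminium, 8 mm thick) has an H-shaped slot: two legs along x, 14 mm wide, at y = +22 and -22 mm, from x = -31 to +31 mm, joined at x = 0 by a crossbar along y, 18 mm wide. Solid tongues part the legs: the lever changes legs only through the crossbar. Each leg end is a slot: four in all
- ball (a point): centre of the dark red-brown ball, 40 mm in diameter, on top of the gear lever, a steel rod 10 mm in diameter. The point's z axis points up along the lever. The lever stays where it is left (friction, about 2.5 N at the ball)
- pivot (a point): point that the lever tilts about, on the winder's vertical axis 20 mm above the bench; axes as the winder. The ball's centre is 148 mm from it: at tilts a (joint across) and f (joint foreaft) it lies at 148 mm x (sin f, sin a cos f, cos a cos f) from here
- shank (a point): point on the lever's axis 68 mm from the pivot, where it passes the gate plate. With the lever fully home in a slot this point is 23 mm (horizontally) from the centre of the mark of that slot
- across (a joint): sideways tilt of the lever, rad: +0.313 in the left leg (stop), -0.313 in the right leg (stop), 0 mid-way. The lever always starts in the left leg
- foreaft (a joint): fore and aft tilt of the lever, rad: +0.324 fully home in a fore slot (stop), -0.324 fully home in an aft slot (stop), 0 in the crossbar; it can pass the crossbar within about +-0.05. It starts anywhere along the left leg
- mark_disc: the round disc, a steel mark 19 mm in diameter, 4 mm high, on the gate plate just beyond the closed end of one slot of the right leg, at winder frame x = +47 or -47 mm, y = -22 mm. It marks the slot wanted. Origin: centre of its underside at 92 mm
- mark_bar: a steel mark, a single bar 27 x 6 mm, 4 mm high, beyond the other end of the right leg
- tip_cleaner: loose steel tin of brass wool, 80 mm in diameter, 45 mm high, on the bench beyond the winder. Origin: centre of its underside. Leave alone
- solder_reel: loose metal reel, 56 mm in diameter, 40 mm high, on the bench beyond the winder. Origin: centre of its underside. Leave alone
- flux_bottle: loose white bottle, 40 mm in diameter, 85 mm high, on the bench between robot and winder. Origin: centre of its underside. Leave alone
- screwdriver: loose screwdriver 150 mm long lying on the bench between robot and winder. Origin: mid-length, underside. Leave alone

How it is judged:
On the way:
1. the lever has crossed over into the right leg of the gate (value of joint across below -0.24 rad), for 0.1 s.
At the end, for the whole second after the job is handed in: the lever rests fully home in the slot marked with the round disc: its shank is within 27 mm of the disc's centre (23 mm when against the stop, so within about 4 mm of the stop at the plate, 8 mm at the ball), at rest (horizontal distance between shank and mark_disc below 0.027 m and value of joint across below -0.24 rad and velocity of joint foreaft between -0.03 and 0.03 rad/s and velocity of joint across between -0.03 and 0.03 rad/s); the robot touches nothing.
It fails at once if the lever is gripped: the grasp point between the fingers comes inside the lever's ball (within 18 mm of its axis, below its top) (x of the grasp point in the frame of ball between -0.018 and 0.018 m and y of the grasp point in the frame of ball between -0.018 and 0.018 m and z of the grasp point in the frame of ball below 0.02 m).
It fails at once if a loose thing around the winder is moved by more than 20 mm or lifted (distance of any of tip_cleaner, solder_reel, flux_bottle, screwdriver from where it was at the start of the episode above 0.02 m).
It also fails if it takes over 58 s, if anything falls off the work surface, if the arm or the gripper's body presses on something with over 40 N, if the wrist force passes 120 N, or if a joint passes its speed limit or range.

## Working session

There is one attempt and no reset: what is moved stays moved. The work goes in short steps, Python scripts to look and compute and a tool call to move; the robot and the scene stay as the last step left them, time stands still between calls to the robot, and variables do not carry over. Pictures are saved under pics/ and viewed, at most 10 in all, crops included, and the job is handed in when it is done.

Besides the shell and the picture viewer there is one more tool, called after "Call:" in YAML: its name, and indented under it one key for each argument. arm_command: Moves the arm, as the interface text tells. Its arguments: {"type":"object","properties":{"plan":{"type":"array"},"squeeze":{"type":"number"}},"required":["plan"]}

```bash
mkdir -p pics; python3 - <<'E'
from workcell import robot, viewer
import cv2,numpy as np
for n in("side","top"):
    cv2.imwrite(f"pics/{n}0.png",viewer.get_image(n)); c=viewer.calibration(n)
    print(n,c["fx"],c["fy"],c["cx"],c["cy"]);print(np.round(c["extrinsics"],4))
o=robot.get_obs()
print(o["t"],o["eef_pos"],o["eef_rot"],o["finger_gap"],o["wrist_force"])
E
```

```text
side 574.5719469756297 574.5719469756297 317.3614252779073 245.899735295788
[[-0.8013 -0.5982  0.0068  0.4767]
 [-0.3245  0.4252 -0.8449  0.2846]
 [ 0.5026 -0.6792 -0.5348  0.6121]
 [ 0.      0.      0.      1.    ]]
top 532.9663153845137 532.9663153845137 324.52589166231706 236.18754514747607
[[ 0.0015 -0.9996  0.028   0.0252]
 [-0.999  -0.0028 -0.0445  0.5556]
 [ 0.0446 -0.028  -0.9986  0.8311]
 [ 0.      0.      0.      1.    ]]
0.1 [ 0.14477444 -0.63301869  0.18364269] [-3.11992034e+00 -3.52198338e-01  1.29420952e-04] 0.9954063159713687 [-0.37757479 -0.18159882 -0.29196606]
```

View pics/top0.png

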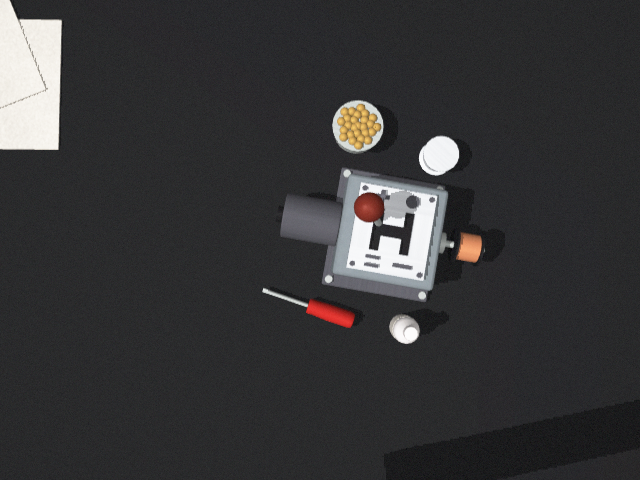

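View pics/side0.png

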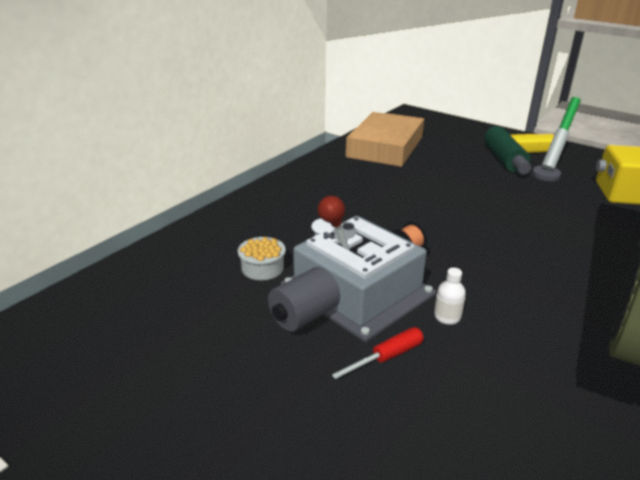

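The top view shows the ball at about (369,207), in the fore part of the left leg. A round disc seems to be at (412,202), fore right, and a single bar at (402,266), aft right. I'll enlarge that area for exact pixels.

```bash
python3 - <<'E'
import cv2
i=cv2.imread("pics/top0.png")[160:305,320:460]
i=cv2.convertScaleAbs(i,alpha=1.0)
cv2.imwrite("pics/c.png",cv2.resize(i,None,fx=4,fy=4,interpolation=cv2.INTER_CUBIC))
E
```

```text
(no output)
```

View pics/c.png

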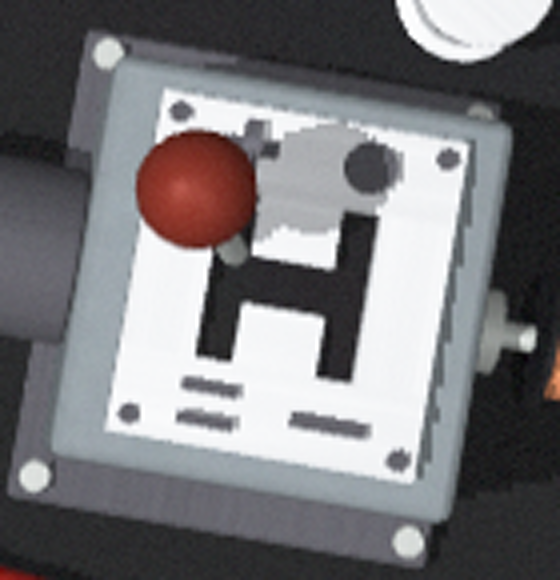

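Housing and plate corners are readable. The disc is at pixel (412.5,201.8) and the bar at (402.5,266.2), so the target slot is fore right. Next I compute the poses.

```bash
cat > h.py <<'E'
import numpy as np
from scipy.optimize import least_squares
from workcell import robot, viewer
def proj(n,P):
    c=viewer.calibration(n);P=np.atleast_2d(P);q=P@c["extrinsics"][:3,:3].T+c["extrinsics"][:3,3]
    return np.c_[c["fx"]*q[:,0]/q[:,2]+c["cx"],c["fy"]*q[:,1]/q[:,2]+c["cy"]]
def w2w(p,P):
    x,y,t=p;c,s=np.cos(t),np.sin(t);P=np.atleast_2d(P)
    return np.c_[x+c*P[:,0]-s*P[:,1],y+s*P[:,0]+c*P[:,1],P[:,2]]
def ball(a,f): return np.array([0,0,.02])+.148*np.array([np.sin(f),np.sin(a)*np.cos(f),np.cos(a)*np.cos(f)])
E
python3 - <<'E'
from h import *
cr=lambda l:np.array(l)/4-[0.125*3,0.375]+[320,160]
# disc, bar, right leg aft end mid, left leg aft end mid, crossbar: leg corner points
M=[[.047,-.022,.096],[-.047,-.022,.096],[-.031,-.029,.092],[-.031,-.015,.092],[-.031,.015,.092],[-.031,.029,.092],[.031,-.029,.092],[.031,-.015,.092],[-.009,.015,.092],[-.009,-.015,.092],[.009,-.015,.092]]
px=cr([[370,167],[330,425],[350,381],[318,377],[231,360],[197,354],[376,214],[346,210],[240,302],[326,315],[337,271]])
r=least_squares(lambda p:(proj("top",w2w(p,M))-px).ravel(),[.5,-.05,-.15])
print("winder",r.x,np.round(r.fun.reshape(-1,2),1).tolist())
p=r.x
b=cr([[197,188]])[0]
s=least_squares(lambda q:(proj("top",w2w(p,ball(*q)))-b).ravel(),[.3,.2]); print("a,f",s.x,s.fun)
f=s.x[1]
print("side proj ball",proj("side",w2w(p,ball(*s.x))), "expected (331,210)")
print("ball0",w2w(p,ball(.313,f)))
for nm,a,ff in(("crossL",.313,0),("mid",0,0),("crossR",-.313,0),("home",-.313,.324)):print(nm,w2w(p,ball(a,ff)))
np.save("p.npy",p)
E
```

```text
winder [ 0.55996296 -0.0678547  -0.17117194] [[0.4, -0.3], [-0.4, -0.2], [0.8, 0.6], [-0.8, -0.0], [0.4, 0.6], [-0.7, 0.4], [1.4, -0.0], [-0.7, -0.7], [0.7, 0.0], [-0.3, 0.4], [-0.9, -0.9]]
a,f [0.30825942 0.13983417] [2.27373675e-13 2.07478479e-12]
side proj ball [[333.24241622 209.85880702]] expected (331,210)
ball0 [[ 0.5879763  -0.02690143  0.15943487]]
crossL [[ 0.56772545 -0.02294938  0.16080929]]
mid [[ 0.55996296 -0.0678547   0.168     ]]
crossR [[ 0.55220047 -0.11276003  0.16080929]]
home [[ 0.59903319 -0.11844944  0.15348292]]
```

```bash
cat >> h.py <<'E'
from scipy.spatial.transform import Rotation as R
def rel(tx,ty,tz):
    "winder-frame target (z over bench) -> shift in tool axes now, turn, and in winder-aligned axes"
    o=robot.get_obs();p=np.load("p.npy");Rm=R.from_rotvec(o["eef_rot"]).as_matrix()
    d=w2w(p,[tx,ty,tz])[0]-o["eef_pos"];yaw=np.arctan2(Rm[1,0],Rm[0,0])
    c,s=np.cos(p[2]),np.sin(p[2])
    e=o["eef_pos"][:2]-p[:2]
    print("t",o["t"],"TCP in winder mm",np.round(1e3*np.array([c*e[0]+s*e[1],-s*e[0]+c*e[1],o["eef_pos"][2]]),1),"turn",np.degrees(yaw-p[2]))
    print("tool shift mm",np.round(1e3*Rm.T@d,1),"aligned",np.round(1e3*np.array([c*d[0]+s*d[1],s*d[0]-c*d[1],-d[2]]),1),"F",np.round(o["wrist_force"],1))
E
python3 -c "
from h import *
rel(.072,.046,.22)"
```

```text
t 0.1 TCP in winder mm [-312.9 -627.6  183.6] turn 22.6887830292102
tool shift mm [ 614.9 -473.1  -35.4] aligned [ 384.9 -673.6  -36.4] F [-0.4 -0.2 -0.3]
```

Call:
arm_command:
  plan:
    - [[1,0,0,-0.012,7.56],[1,0,0,-0.012,7.56],[1,0,0,-0.012,7.56],[1,0.024,-0.042,0,0],[1,0.024,-0.042,0,0],[1,0.024,-0.042,0,0],[1,0.024,-0.042,0,0],[1,0.024,-0.042,0,0],[1,0.024,-0.042,0,0],[1,0.024,-0.042,0,0]]
  squeeze: 10

```text
t: 1.1
eef_pos: [0.3611, -0.3706, 0.2203]
eef_rot: [-3.13, 0.269, 0.0]
wrist_force: [0.5, -1.3, 0.3]
finger_gap: 0.212
finger_force: 0.0
```

Call:
arm_command:
  plan:
    - [[1,0.024,-0.042,0,0],[1,0.024,-0.042,0,0],[1,0.024,-0.042,0,0],[1,0.024,-0.042,0,0],[1,0.024,-0.042,0,0],[1,0.024,-0.042,0,0],[1,0.024,-0.042,0,0],[1,0.024,-0.042,0,0],[1,0.024,-0.042,0,0],[1,0,0,0,0]]

```text
t: 2.1
eef_pos: [0.6395, -0.0323, 0.2193]
eef_rot: [-3.129, 0.26, 0.002]
wrist_force: [-0.8, 0.5, -0.4]
finger_gap: 0.005
finger_force: 0.0
```

```bash
python3 -c "
from h import *
rel(.072,.046,.14)"
```

```text
t 2.1 TCP in winder mm [ 72.3  48.6 219.3] turn 0.32159773655457097
tool shift mm [-0.2  2.7 79.3] aligned [-0.3  2.6 79.3] F [-0.8  0.5 -0.4]
```

Call:
arm_command:
  plan:
    - [[1,0,0.001,0.02,0],[1,0,0.001,0.02,0],[1,0,0,0.02,0],[1,0,0,0.019,0],[1,-0.008,0,0,0],[1,-0.008,0,0,0],[1,-0.008,0,0,0],[1,-0.008,0,0,0],[1,-0.008,0,0,0],[1,0,0,0,0]]

```text
t: 3.1
eef_pos: [0.5987, -0.0319, 0.1445]
eef_rot: [3.13, -0.268, 0.008]
wrist_force: [2.3, 1.0, 5.3]
finger_gap: 0.005
finger_force: 2.6
```

```bash
cat >> h.py <<'E'
def look(name,cam="top"):
    import cv2
    i=viewer.get_image(cam); cv2.imwrite("pics/full_"+name,i)
    x0,x1,y0,y1=(320,460,160,305) if cam=="top" else (240,440,140,290)
    k=4
    cv2.imwrite("pics/"+name,cv2.resize(i[y0:y1,x0:x1],None,fx=k,fy=k,interpolation=cv2.INTER_CUBIC))
    m=cv2.inRange(cv2.cvtColor(i,cv2.COLOR_BGR2HSV),(0,140,35),(8,255,190))
    m[280:]=0 
    n,_,st,ce=cv2.connectedComponentsWithStats(m)
    for j in range(1,n):
        if st[j,4]>60: print("red blob",st[j],ce[j].round(1))
E
python3 -c "
from h import *
rel(.030,.046,.14); look('c1.png'); look('s1.png','side')"
```

```text
t 3.1 TCP in winder mm [ 32.1  42.  144.5] turn 0.012758013736683664
tool shift mm [-2.1 -4.   4.5] aligned [-2.1 -4.   4.5] F [2.3 1.  5.3]
red blob [324 198  27  30 582] [337.4 211.4]
```

View pics/s1.png

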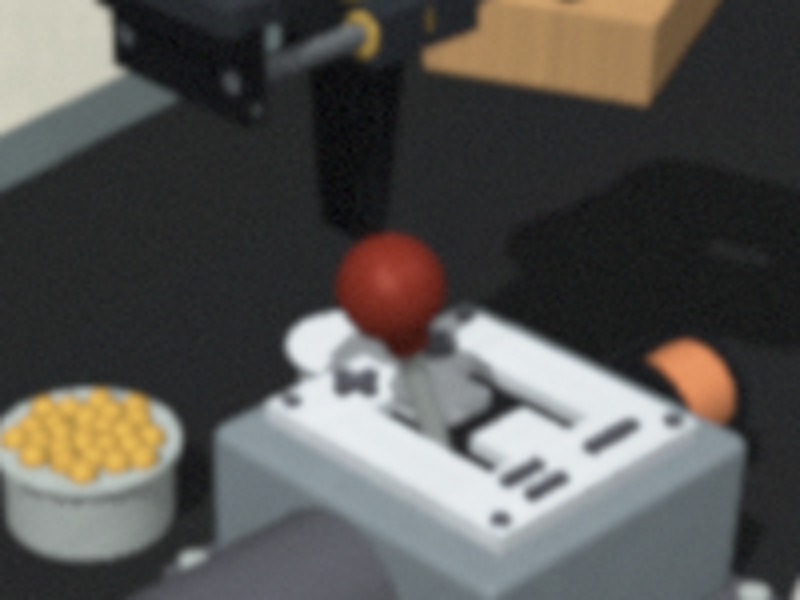

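```bash
cat >> h.py <<'E'
def af(px,cam="side"):
    p=np.load("p.npy")
    return least_squares(lambda q:(proj(cam,w2w(p,ball(*q)))-px).ravel(),[.1,.1]).x
E
python3 -c "
from h import *
for px in ([331,210],[338,211.7]):
  q=af(px);print(q,ball(*q))
rel(.030,.046,.14)
p=np.load('p.npy');print(proj('side',w2w(p,ball(.313,0))),proj('side',w2w(p,ball(.313,.324))))"
```

```text
[0.31973032 0.16155991] [0.02380698 0.04591218 0.15866975]
[0.3073956  0.07206125] [0.01065584 0.04466523 0.16069638]
t 3.2 TCP in winder mm [ 32.3  42.  144.3] turn 0.010973450449733226
tool shift mm [-2.4 -4.   4.3] aligned [-2.3 -4.   4.3] F [2.8 1.1 6. ]
[[342.81178819 214.47267331]] [[321.29948591 206.94110797]]
```

View pics/c1.png

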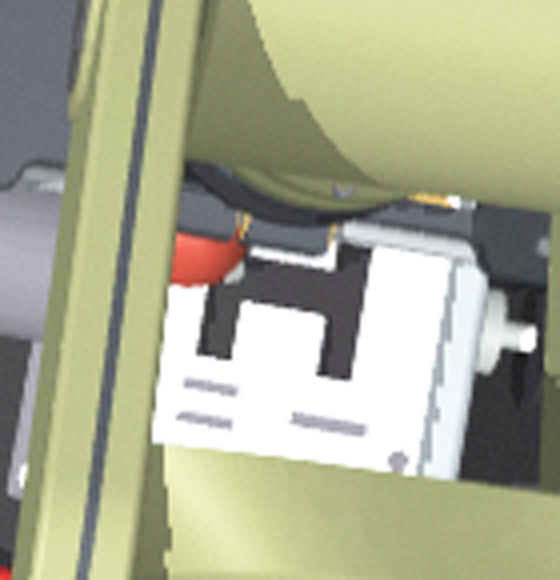

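```bash
python3 -c "
from h import *
import cv2
print(proj('side',[robot.get_obs()['eef_pos'],robot.get_obs()['eef_pos']+[0,0,.05]]))
i=cv2.imread('pics/full_s1.png')[150:240,280:400]
g=np.clip((i/255.)**.45*255,0,255).astype('uint8')
cv2.imwrite('pics/s1b.png',cv2.resize(g,None,fx=6,fy=6,interpolation=cv2.INTER_CUBIC))"
```

```text
[[328.65177848 215.58025586]
 [329.24854309 185.3922535 ]]
```

View pics/s1b.png

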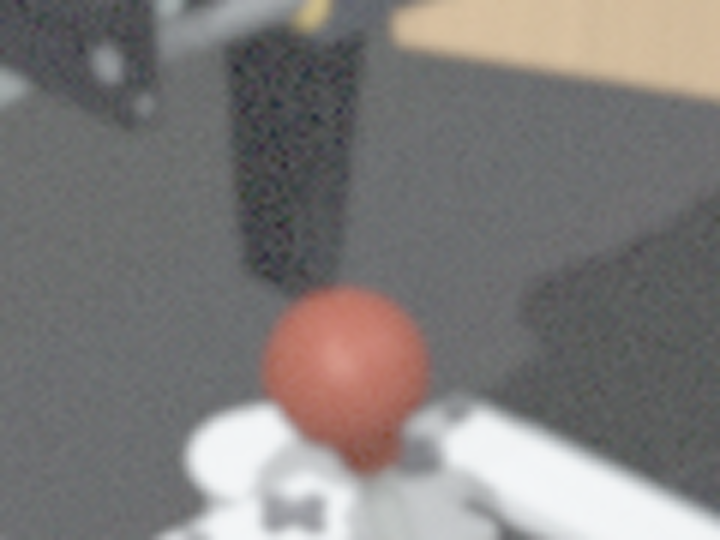

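The side view shows the fingertip ending around (328,199), roughly 25 mm above where the reported TCP projects (329,216). The force is mostly upward, so the tip is probably riding on the ball's upper face. I'll back off fore and look at the tip unobstructed.

Call:
arm_command:
  plan:
    - [[1,0.01,0,0,0],[1,0.01,0,0,0],[1,0.01,0,0,0],[1,0.01,0,0,0],[1,0,0,0,0],[1,0,0,0,0],[1,0,0,0,0],[1,0,0,0,0],[1,0,0,0,0],[1,0,0,0,0]]

```text
t: 4.2
eef_pos: [0.6372, -0.0387, 0.1419]
eef_rot: [3.13, -0.268, 0.0]
wrist_force: [0.4, 0.7, 0.2]
finger_gap: 0.005
finger_force: 0.0
```

```bash
python3 -c "
from h import *
import cv2
rel(.030,.046,.14); look('s2.png','side')
o=robot.get_obs();print(proj('side',[o['eef_pos'],o['eef_pos']+[0,0,.05]]),o['finger_gap'],o['joints'])
i=cv2.imread('pics/full_s2.png')[140:240,270:400]
g=np.clip((i/255.)**.45*255,0,255).astype('uint8')
cv2.imwrite('pics/s2b.png',cv2.resize(g,None,fx=6,fy=6,interpolation=cv2.INTER_CUBIC))"
```

```text
t 4.2 TCP in winder mm [ 71.1  41.8 141.9] turn 0.008484418849380608
tool shift mm [-41.1  -4.2   1.9] aligned [-41.1  -4.2   1.9] F [0.4 0.7 0.2]
red blob [324 198  28  30 577] [337.4 211.5]
[[311.02224748 207.8032405 ]
 [311.0507934  178.25744744]] 0.005608229639127368 [-1.44777074e-01  1.28013946e-01  1.71887715e+00 -2.63971146e-06
  1.29448268e+00  1.59699034e+00]
```

View pics/s2b.png

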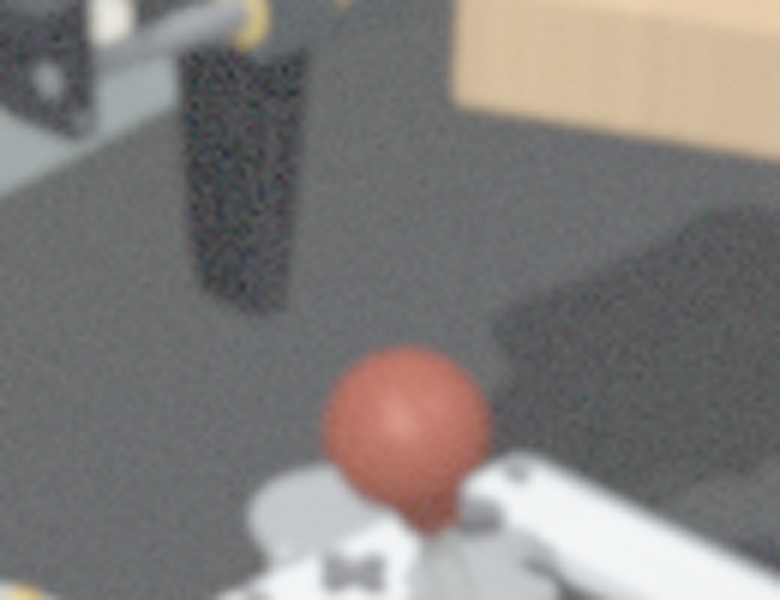

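With the view clear, the fingertip bottom is at px (310.8,190) while the reported TCP projects to (311,207.8). The tip is therefore about 30 mm higher than reported, which agrees with the contact force. I'll work about 23 mm lower and push again.

Call:
arm_command:
  plan:
    - [[1,0,-0.004,0.012,0],[1,0,0,0.011,0],[1,-0.01,0,0,0],[1,-0.01,0,0,0],[1,-0.006,0,0,0],[1,-0.005,0,0,0],[1,-0.005,0,0,0],[1,-0.003,0,0,0],[1,0,0,0,0],[1,0,0,0,0]]

```text
t: 5.25
eef_pos: [0.6002, -0.0284, 0.1195]
eef_rot: [3.13, -0.268, 0.002]
wrist_force: [2.6, -0.3, 2.4]
finger_gap: 0.005
finger_force: 1.2
```

```bash
python3 -c "
from h import *
print(robot.pinch_z)
rel(.030,.046,.12); look('s3.png','side')
q=af([338,211.7]); print('before',ball(*q))
import cv2
i=cv2.imread('pics/full_s3.png')
m=cv2.inRange(cv2.cvtColor(i,cv2.COLOR_BGR2HSV),(0,120,25),(12,255,220));m[260:]=0;m[:170]=0
c=max(cv2.findContours(m,0,2)[0],key=cv2.contourArea);print(cv2.minEnclosingCircle(c),cv2.fitEllipse(c))
(x,y),_=cv2.minEnclosingCircle(c);q=af([x,y]);print(q,ball(*q))"
```

```text
-0.0188
t 5.25 TCP in winder mm [ 32.9  45.8 119.5] turn 0.009861437287873052
tool shift mm [-2.9 -0.2 -0.5] aligned [-2.9 -0.2 -0.5] F [ 2.6 -0.3  2.4]
red blob [326 199  28  31 588] [340.1 212.7]
before [0.01065584 0.04466523 0.16069638]
((339.2154235839844, 214.20355224609375), 15.550877571105957) ((339.94464111328125, 212.83209228515625), (26.001060485839844, 29.580060958862305), 156.68927001953125)
[0.32873314 0.03440373] [0.00509075 0.04775268 0.15999202]
```

Call:
arm_command:
  plan:
    - [[1,-0.002,0,0,0],[1,-0.001,0,0,0],[1,0,0,0,0],[1,0,0,0,0],[1,0.01,0,0,0],[1,0.02,0,0,0],[1,0.02,0,-0.02,0],[1,0,0,-0.04,0],[1,0,0,-0.04,0],[1,0,0,0,0]]

```text
t: 6.3
eef_pos: [0.6492, -0.0367, 0.2257]
eef_rot: [3.13, -0.268, 0.015]
wrist_force: [1.5, -0.1, 0.5]
finger_gap: 0.004
finger_force: 0.0
```

```bash
cat >> h.py <<'E'
def lever():
    import cv2
    for nm,i in(("start",cv2.imread("pics/side0.png")),("now",viewer.get_image("side"))):
        m=cv2.inRange(cv2.cvtColor(i,cv2.COLOR_BGR2HSV),(0,140,35),(8,255,190));m[260:]=0;m[:170]=0
        c=max(cv2.findContours(m,0,2)[0],key=cv2.contourArea)
        x,y,w,h=cv2.boundingRect(c);q=np.array([x+w/2-.5,y+w/2-.5])
        s=af(q);print(nm,(x,y,w,h),q,"a,f",s.round(3),"ball mm",(1e3*ball(*s)).round(1))
E
python3 -c "
from h import *
lever();rel(0,.09,.20)"
```

```text
start (318, 196, 27, 30) [331. 209.] a,f [0.307 0.174] ball mm [ 25.6  44.1 158.9]
now (328, 200, 28, 30) [341.5 213.5] a,f [0.31  0.021] ball mm [  3.1  45.1 160.9]
t 6.35 TCP in winder mm [ 81.1  45.9 222.2] turn 0.006487119162672864
tool shift mm [-81.2 -44.2  21.8] aligned [-81.1 -44.1  22.2] F [-0.4  0.5 -0.1]
```

The lever now reads f between about -0.01 and 0.02, so it is in the crossbar. Next I go to the left side of the ball, descend and push right.

Call:
arm_command:
  plan:
    - [[1,0,-0.025,0,0],[1,0,-0.025,0,0],[1,-0.03,0,0,0],[1,-0.03,0,0,0],[1,-0.021,0,0,0],[1,0,0,0.03,0],[1,0,0,0.03,0],[1,0,0,0.03,0],[1,0,0,0.014,0],[1,0,0,0,0]]

```text
t: 7.35
eef_pos: [0.5716, 0.027, 0.1104]
eef_rot: [3.13, -0.268, -0.013]
wrist_force: [-0.1, 0.7, -0.3]
finger_gap: 0.005
finger_force: 0.0
```

```bash
python3 -c "
from h import *
lever();rel(0,-.014,.118)"
```

```text
start (318, 196, 27, 30) [331. 209.] a,f [0.307 0.174] ball mm [ 25.6  44.1 158.9]
now (330, 201, 26, 29) [342.5 213.5] a,f [0.304 0.012] ball mm [  1.8  44.3 161.2]
t 7.4 TCP in winder mm [ -3.   95.6 112.9] turn 0.005665825123419971
tool shift mm [  2.9 109.6  -5. ] aligned [  3.  109.6  -5.1] F [-0.7  0.1  0.7]
```

Call:
arm_command:
  plan:
    - [[1,0.003,0.006,-0.004,0],[1,0,0.01,0,0],[1,0,0.01,0,0],[1,0,0.01,0,0],[1,0,0.01,0,0],[1,0,0.01,0,0],[1,0,0.01,0,0],[1,0,0.01,0,0],[1,0,0.01,0,0],[1,0,0,0,0]]

```text
t: 8.4
eef_pos: [0.562, -0.0601, 0.118]
eef_rot: [3.129, -0.27, -0.003]
wrist_force: [0.5, -0.8, -0.6]
finger_gap: 0.005
finger_force: 0.0
```

```bash
python3 -c "
from h import *
look('s4.png','side');rel(0,-.014,.118)"
```

```text
red blob [367 184  20  31 422] [375.6 198.3]
t 8.45 TCP in winder mm [  0.5   8.5 117.8] turn -0.052029484943981075
tool shift mm [-0.5 22.5 -0.2] aligned [-0.5 22.5 -0.2] F [-1.8 -0.   0.3]
```

View pics/s4.png

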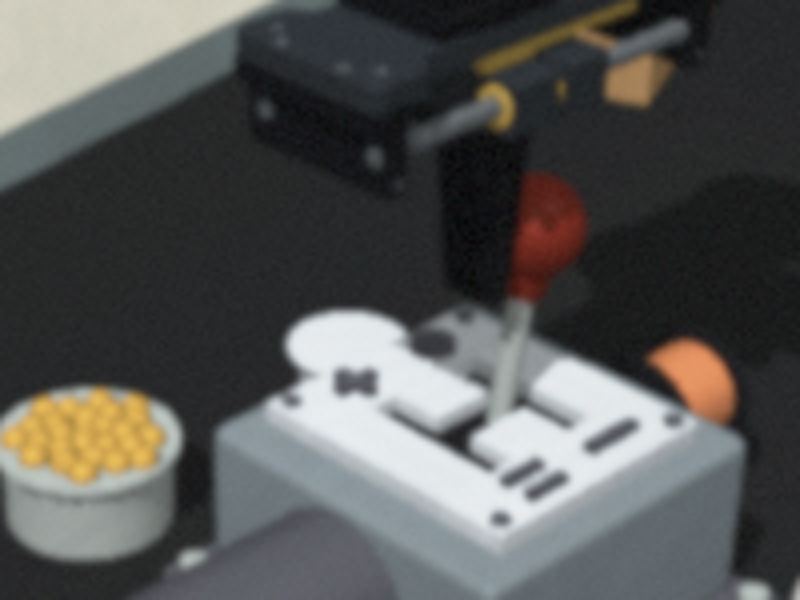

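The crossing is under way: the lever is in the crossbar, past the middle, and the finger is on the ball's left side (ball at about (376,196)). Continuing.

Call:
arm_command:
  plan:
    - [[1,0,0.005,-0.004,0],[1,0,0.005,0,0],[1,0,0.005,0,0],[1,0,0.004,0,0],[1,0,0.003,0,0],[1,0,0.002,0,0],[1,0,0,0,0],[1,0,0,0,0],[1,0,0,0,0],[1,0,0,0,0]]

```text
t: 9.45
eef_pos: [0.5591, -0.0824, 0.1232]
eef_rot: [3.129, -0.268, 0.001]
wrist_force: [-0.4, -0.2, 1.1]
finger_gap: 0.006
finger_force: 0.0
```

```bash
python3 -c "
from h import *
p=np.load('p.npy')
rel(0,.03,.118);look('s5.png','side');print(proj('side',w2w(p,[ball(-.313,0),ball(-.28,0),ball(-.25,0)])))"
```

```text
t 9.45 TCP in winder mm [  1.6 -14.5 123.2] turn 0.014293382880154188
tool shift mm [ -1.6 -44.5   5.1] aligned [ -1.6 -44.5   5.2] F [-0.4 -0.2  1.1]
red blob [373 182  23  31 422] [384.4 196.5]
[[384.46457564 194.73556102]
 [382.51579822 194.8549891 ]
 [380.7079876  195.0512017 ]]
```

Call:
arm_command:
  plan:
    - [[1,0,0.002,0,0],[1,0,0.002,0,0],[1,0,0.001,0,0],[1,0,0.001,0,0],[1,0,0,0,0],[1,0,0,0,0],[1,0,0,0,0],[1,0,0,0,0],[1,0,0,0,0],[1,0,0,0,0]]

```text
t: 10.5
eef_pos: [0.558, -0.086, 0.1226]
eef_rot: [-3.126, 0.268, -0.0]
wrist_force: [2.4, 6.7, -1.1]
finger_gap: 0.005
finger_force: 3.8
```

```bash
python3 -c "
from h import *
rel(0,.03,.118);look('s6.png','side')"
```

```text
t 10.5 TCP in winder mm [  1.2 -18.2 122.6] turn 0.003942603470907719
tool shift mm [ -1.2 -48.2   4.8] aligned [ -1.2 -48.2   4.6] F [ 2.4  6.7 -1.1]
red blob [375 182  22  31 406] [385.9 196.6]
```

The lever is against the right stop (6.7 N reaction). Now I back off, go around over the top, and come down aft of the ball.

Call:
arm_command:
  plan:
    - [[1,0,-0.015,0,0],[1,0,-0.025,0,0],[1,0,0,-0.04,0],[1,0,0,-0.04,0],[1,-0.02,0,-0.02,0],[1,-0.035,0,0,0],[1,0,0.03,0,0],[1,0,0.03,0,0],[1,0,0.008,0,0],[1,0,0,0,0]]

```text
t: 11.55
eef_pos: [0.4987, -0.1068, 0.2229]
eef_rot: [3.129, -0.271, 0.0]
wrist_force: [0.6, 0.6, -0.1]
finger_gap: 0.005
finger_force: 0.0
```

```bash
python3 -c "
from h import *
rel(-.052,-.046,.115);lever()"
```

```text
t 11.55 TCP in winder mm [-53.7 -48.9 222.9] turn -0.10358797692916145
tool shift mm [  1.7  -2.9 107.9] aligned [  1.7  -2.9 107.9] F [ 0.6  0.6 -0.1]
start (318, 196, 27, 30) [331. 209.] a,f [0.307 0.174] ball mm [ 25.6  44.1 158.9]
now (371, 182, 26, 31) [383.5 194.5] a,f [-0.306  0.008] ball mm [  1.2 -44.6 161.1]
```

Call:
arm_command:
  plan:
    - [[1,0,-0.003,0.03,0],[1,0,0,0.03,0],[1,0,0,0.03,0],[1,0,0,0.018,0],[1,0,0,0,0],[1,0.01,0,0,0],[1,0.01,0,0,0],[1,0.01,0,0,0],[1,0.01,0,0,0],[1,0,0,0,0]]

```text
t: 12.6
eef_pos: [0.5405, -0.1104, 0.1155]
eef_rot: [3.13, -0.268, 0.003]
wrist_force: [-0.7, -0.4, 0.5]
finger_gap: 0.008
finger_force: 0.2
```

```bash
python3 -c "
from h import *
rel(.017,-.046,.115);look('s7.png','side')"
```

```text
t 12.6 TCP in winder mm [-11.9 -45.3 115.5] turn 0.008501314884044127
tool shift mm [28.9  0.8  0.6] aligned [28.9  0.7  0.5] F [-0.7 -0.4  0.5]
red blob [361 179  20  30 441] [371.5 193. ]
```

View pics/s7.png

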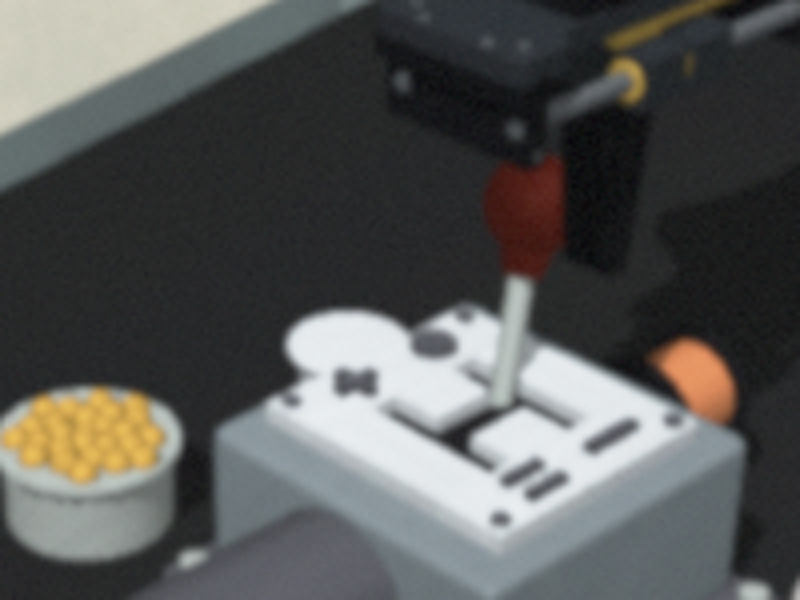

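The finger is aft of the ball and the lever is sliding fore towards the disc. Pushing home, with a little over-travel to load the stop.

Call:
arm_command:
  plan:
    - [[1,0.006,0,0,0],[1,0.006,0,0,0],[1,0.006,0,0,0],[1,0.005,0,0,0],[1,0.004,0,0,0],[1,0.002,0,0,0],[1,0.001,0,0,0],[1,0.001,0,0,0],[1,0,0,0,0],[1,0,0,0,0]]

```text
t: 13.65
eef_pos: [0.5693, -0.1154, 0.1148]
eef_rot: [3.13, -0.268, 0.0]
wrist_force: [-1.9, 0.9, -1.8]
finger_gap: 0.01
finger_force: 1.2
```

```bash
python3 -c "
from h import *
rel(.017,-.046,.115);look('s8.png','side')"
```

```text
t 13.65 TCP in winder mm [ 17.2 -45.2 114.8] turn 0.005794620096334543
tool shift mm [-0.2  0.8 -0.2] aligned [-0.2  0.8 -0.2] F [-1.9  0.9 -1.8]
red blob [347 176  21  30 465] [357.6 190.1]
```

Call:
arm_command:
  plan:
    - [[1,0.002,0,0,0],[1,0.002,0,0,0],[1,0.001,0,0,0],[1,0.001,0,0,0],[1,0,0,0,0],[1,0,0,0,0],[1,0,0,0,0],[1,0,0,0,0],[1,0,0,0,0],[1,0,0,0,0]]

```text
t: 14.7
eef_pos: [0.5729, -0.1158, 0.1142]
eef_rot: [-3.129, 0.268, 0.01]
wrist_force: [-10.0, 3.0, 1.7]
finger_gap: 0.006
finger_force: 4.8
```

```bash
python3 -c "
from h import *
rel(.017,-.046,.115);look('s9.png','side')"
```

```text
t 14.7 TCP in winder mm [ 20.9 -45.  114.2] turn 0.018574599061891513
tool shift mm [-3.9  1.  -0.8] aligned [-3.9  1.  -0.8] F [-10.    3.    1.7]
red blob [347 177  20  29 437] [357.  190.5]
```

The lever is firmly against the stop (10 N). Backing off aft and then up.

Call:
arm_command:
  plan:
    - [[1,-0.01,0,0,0],[1,-0.02,0,0,0],[1,-0.03,0,0,0],[1,-0.02,0,-0.03,0],[1,-0.02,0,-0.04,0],[1,-0.03,0,-0.04,0],[1,-0.04,0,-0.03,0],[1,-0.04,0,0,0],[1,0,0,0,0],[1,0,0,0,0]]

```text
t: 15.75
eef_pos: [0.3691, -0.0809, 0.2561]
eef_rot: [3.129, -0.269, 0.009]
wrist_force: [0.0, -0.2, -0.7]
finger_gap: 0.004
finger_force: 0.0
```

```bash
python3 -c "
from h import *
p=np.load('p.npy')
rel(.017,-.046,.115);lever();look('s10.png','side');print(proj('side',w2w(p,[ball(-.313,.324),ball(-.313,.28)])))
import cv2
cv2.imwrite('pics/t10.png',viewer.get_image('top'))"
```

```text
t 15.75 TCP in winder mm [-185.8  -45.4  256.1] turn -0.013058414748814886
tool shift mm [202.    0.4 142.3] aligned [202.8   0.6 141.1] F [ 0.  -0.2 -0.7]
start (318, 196, 27, 30) [331. 209.] a,f [0.307 0.174] ball mm [ 25.6  44.1 158.9]
now (346, 176, 25, 30) [358. 188.] a,f [-0.31   0.358] ball mm [ 51.8 -42.3 152. ]
red blob [347 176  24  30 536] [358.4 189.7]
[[360.61854258 189.29049635]
 [363.82015282 189.43462166]]
```

View pics/s10.png

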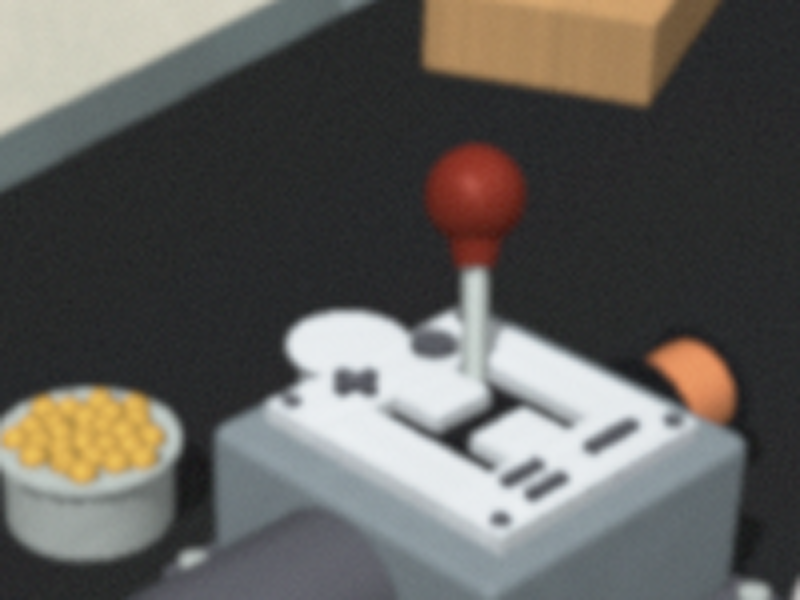

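The lever is fully home in the fore-right slot by the round disc (ball at px (358.5,188); measured f about 0.34±0.03, at the stop). The hand is clear and nothing loose has been disturbed.

```bash
python3 -c "
from workcell import robot
print(robot.hand_in())"
```

```text
the job is handed in; nothing more can be done
None
```

I pushed the gear lever through the gate and fully home into the fore-right slot, the one marked with the round disc, left the hand clear, and handed the job in at about 16 s; no verdict was returned.

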